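# Set the odd rocker on an option switch bank with the stylus

### The arm

A 6-joint arm with a two-finger parallel gripper is mounted at the origin on the work surface. World frame = base frame: x ahead of the robot, y to its left, z up, the work surface at z = 0. Lengths are in m, angles in rad, forces in N, time in s.
With the tool pointing down it reaches from about 0.35 to 0.975 m from the base axis. Payload 4.9 kg.
Tool frame: the origin (TCP) lies at the very end of the fingers, on their centre line; the grasp point (between the pads) lies 19 mm behind it; y points along the fingers, z is the direction in which the jaws open and shut, and the axes are right-handed (so a half turn about y gives the same grasp; the last joint's range is limited). The gripper opens to 85 mm and grips with 20 to 120 N. Pads are 22 mm wide; open, the fingers measure 114 mm over their backs; the gripper's body (76 mm by 85 mm) begins 54 mm behind the grasp point. The pads swing forward as they close: fully open they stand 13 mm farther back than shut.
Start: joints at [-1.399, 0.053, 1.613, -0, 1.476, -0.119], TCP at [0.179, -0.599, 0.231] pointing down, gripper open.
Joint ranges: [-3.01, 3.01], [-1.01, 2.22], [0.06, 2.58], [-1.02, 4.17], [0.09, 2.62], [-3.14, 3.14]. Speed limits (rad/s): [2.57, 2.57, 3.14, 3.14, 3.14, 3.14].

### API

Orientations are given as a rotation vector (axis times angle).
In Python, from station import monitor, viewer, ticket gives the robot as it stands.
- The arm moves only by the tool servo_tool, never from a script. Its argument "commands" is one flat list of numbers, 7 for each row, row after row: the turn, a rotation vector about the tool's x, y, z in rad, then the shift along the tool's x, y, z in cm, then the opening, from 0 (shut) to 1 (fully open). In form: [rx, ry, rz, dx, dy, dz, claw, rx, ry, rz, dx, dy, dz, claw, ...]. A call has 1 to 20 rows; each row shifts and turns the pose as measured when the row begins, along the tool's axes as they then stand; what a row does not reach is not made up. A row lasts 1/10 s, in which the tool goes at most 50 mm and 8.59 degrees, less where a joint would pass 70% of its speed; a pose out of reach is approached as far as the arm can. A call is refused whole if a number of a shift passes 5 or a number of a turn 0.15, either way. A call with a gripper value outside its range is refused whole. The fingers move at their own pace and stop on an object; "grip_force" is the grip in N (left out, the last holds). Time passes only in rows, so rows that do not move let the fingers close. It gives the time, the measured TCP pose, the force and the opening at its end, in the units of the state.
- monitor.get_obs(): the state, without advancing time (a new reading comes with each control period).
- viewer.get_image(name): name is "side" or "top"; returns a dict with "frame" (400x640x3 uint8, red, green, blue), "depth" (400x640 float32, m along the optical axis (not along the pixel's ray), 0 where there is no reading), "camera_matrix" (3x3 intrinsics, pixels), "cam_to_world" (4x4, takes a point from camera to world coordinates). Camera axes: x right, y down, z forward; pixel columns grow to the right and rows downward; lengths in m; the calibration is good to about 2 mm. A picture is of the moment at which its call begins.
- ticket.finish_job(): hands the job in, once; it reports no verdict.
The state is a dict: "t": time; "q": joint angles; "dq": joint speeds; "effort": joint torques, N m; "tool_pos": TCP position; "tool_rot": TCP orientation; "contact_force": force on the tool from outside, world axes, zero at the start; "wrist_torque": the same for the moment, N m; "opening": finger opening in m.
Only numpy, scipy, OpenCV 4.12 (cv2) and the standard library are available. Lean on these libraries where they do the work, as an engineer would, in place of code of your own. Each camera call takes 0.05 s, during which the arm holds its last target.

### The job

On the switch bank one rocker leans the opposite way to the other four. Take the stylus from its rest and, with its tip, gently press that rocker's raised end fully home against its stop so that all five lean alike, without shifting the other four rockers or touching any rocker with the fingers. Then lay the stylus back in both notches of its rest, pointing the same way as before, and leave the other things on the bench alone.

Things in the scene. Friction and masses are not known exactly. Their poses are not given: they have to be found in the camera images.
- bank: Option switch bank: fixed black box 110 x 190 mm, 40 mm high, origin at the centre of its underside. On top, five white rockers in a row at y = -60, -30, 0, 30, 60 mm. Six upright guard ribs (44 mm long along x, 4 mm thick, tops 92 mm above the bench) stand between and outside them: each rocker lies in a slot 26 mm wide along the bank's x, open above and at both ends.
- stylus: Loose stylus 174 mm long, 50 to 85 g. Square plastic handle 100 x 16 x 16 mm with the origin at its centre; +x points along it to the tip. From x = 50 mm a round steel shaft, 8 mm diameter, ends in a ball tip of 4 mm radius. It starts level in the rest, its axis 50 mm above the bench.
- stylus_tip (a point): The extreme end of the stylus, 124 mm along x from its origin.
- rest: Fixed aluminium rest: base x = -65 to 105 mm, 60 mm wide, origin on its underside. Two posts, 12 mm thick, 46 wide, at x = -38 (under the handle, notch floor at height 42 mm) and x = 85 (under the shaft, 46 mm); notches 26 mm wide, 12 deep, open above. The stylus home: origin at x 0, y 0, z 50 mm here, +x along the rest's +x; its handle is clear from x = -32 to 50 mm.
- rule: Bystander: loose steel rule 150 x 20 x 4 mm lying on the bench, origin at the centre of its underside.
- tub: Bystander: small open white plastic tub, 72 mm across and 45 mm high, origin at the centre of its underside.
- receiver: Bystander: loose black radio receiver box 45 x 65 x 18 mm, origin at the centre of its underside.
- rk_a (a joint): Angle (rad) of rocker a about its pivot along the bank's y: 0 = its end on the bank's +x side fully up, 0.56 = that end fully down on its stop and the -x end up. This is the odd one: it starts at 0 to 0.04. Stiff: some 2 to 4 N near the end moves it; no spring or snap, it stays wherever it is left, so press until the firm stop is felt; over 14 N damages it.
- slot_a (a point): Middle of the slot that holds rocker a (order random), always 58 mm above the bench, axes as the bank's. The pivot at rocker a's middle stands directly above it, higher by 0 to 20 mm: the modules are plugged in to unequal, unmeasured depths. Each rocker: a bar 60 mm long (along the bank's x), 20 wide, 12 thick, flat on top; a raised end tops its pivot by 14 mm and travels 16 mm down.
- rk_b (a joint): Angle (rad) of rocker b about its pivot along the bank's y: 0 = its end on the bank's +x side fully up, 0.56 = that end fully down on its stop and the -x end up. It starts at 0.52 to 0.56, as do the other three alike. As stiff as rocker a.
- slot_b (a point): Middle of the slot that holds rocker b (order random), always 58 mm above the bench, axes as the bank's. The pivot at rocker b's middle stands directly above it, higher by 0 to 20 mm: the modules are plugged in to unequal, unmeasured depths. Shaped like rocker a.
- rk_c (a joint): Angle (rad) of rocker c about its pivot along the bank's y: 0 = its end on the bank's +x side fully up, 0.56 = that end fully down on its stop and the -x end up. It starts at 0.52 to 0.56, as do the other three alike. As stiff as rocker a.
- slot_c (a point): Middle of the slot that holds rocker c (order random), always 58 mm above the bench, axes as the bank's. The pivot at rocker c's middle stands directly above it, higher by 0 to 20 mm: the modules are plugged in to unequal, unmeasured depths. Shaped like rocker a.
- rk_d (a joint): Angle (rad) of rocker d about its pivot along the bank's y: 0 = its end on the bank's +x side fully up, 0.56 = that end fully down on its stop and the -x end up. It starts at 0.52 to 0.56, as do the other three alike. As stiff as rocker a.
- slot_d (a point): Middle of the slot that holds rocker d (order random), always 58 mm above the bench, axes as the bank's. The pivot at rocker d's middle stands directly above it, higher by 0 to 20 mm: the modules are plugged in to unequal, unmeasured depths. Shaped like rocker a.
- rk_e (a joint): Angle (rad) of rocker e about its pivot along the bank's y: 0 = its end on the bank's +x side fully up, 0.56 = that end fully down on its stop and the -x end up. It starts at 0.52 to 0.56, as do the other three alike. As stiff as rocker a.
- slot_e (a point): Middle of the slot that holds rocker e (order random), always 58 mm above the bench, axes as the bank's. The pivot at rocker e's middle stands directly above it, higher by 0 to 20 mm: the modules are plugged in to unequal, unmeasured depths. Shaped like rocker a.

How it is judged:
On the way, in this order (a step that is already met when the one before it is completed fails the run):
1. the stylus is lifted out of its rest (height (world z) of stylus above 0.085 m), for 0.1 s.
2. the stylus presses the odd rocker fully over (value of joint rk_a above 0.51 rad and contact force between stylus and rk_a above 0.5 N), for 0.02 s.
At the end, for the whole second after the job is handed in: The odd rocker (a) stands above 0.51 rad of its 0.56 and the other four above 0.46; the stylus lies at rest in both notches, pointing along the rest's +x (origin within 25 mm lengthwise, 12 mm sideways and 6 mm in height of its starting place) (value of joint rk_a above 0.51 rad and value of joint each of rk_b, rk_c, rk_d, rk_e above 0.46 rad and x of stylus in the frame of rest between -0.025 and 0.025 m and y of stylus in the frame of rest between -0.012 and 0.012 m and z of stylus in the frame of rest between 0.044 and 0.056 m and x of stylus_tip in the frame of rest above 0.08 m and linear speed of stylus below 0.02 m/s); the robot touches nothing.
It fails at once if another rocker is shifted (value of joint any of rk_b, rk_c, rk_d, rk_e below 0.44 rad).
It fails at once if a rocker is touched with the fingers (contact force between the fingers and rk_a above 0.5 N or contact force between the fingers and rk_b above 0.5 N or contact force between the fingers and rk_c above 0.5 N or contact force between the fingers and rk_d above 0.5 N or contact force between the fingers and rk_e above 0.5 N).
It fails at once if a rocker is pressed with more than 14 N (contact force between stylus and rk_a above 14 N or contact force between stylus and rk_b above 14 N or contact force between stylus and rk_c above 14 N or contact force between stylus and rk_d above 14 N or contact force between stylus and rk_e above 14 N).
It fails at once if a bystander is moved more than 20 mm (distance of any of rule, tub, receiver from where it was at the start of the episode above 0.02 m).
It also fails if it takes over 51 s, if anything falls off the work surface, if the arm or the gripper's body presses on something with over 40 N, if the wrist force passes 120 N, or if a joint passes its speed limit or range.

## Working session

There is one attempt and no reset: what is moved stays moved. The work goes in short steps, Python scripts to look and compute and a tool call to move; the robot and the scene stay as the last step left them, time stands still between calls to the robot, and variables do not carry over. Pictures are saved under pics/ and viewed, and the job is handed in when it is done.

Besides the shell and the picture viewer there is one more tool, called after "Emit:" as name(argument=value, ...) on one line, values as JSON. servo_tool: Moves the arm, as the interface text tells. Its arguments: {"type":"object","properties":{"commands":{"type":"array","items":{"type":"number"}},"grip_force":{"type":"number"}},"required":["commands"]}

```bash
mkdir -p pics; cat > h.py <<'E'
import numpy as np, cv2
from scipy.spatial.transform import Rotation as R
from station import monitor, viewer, ticket
def grab(n,save=None):
    d=viewer.get_image(n); 
    np.savez('%s.npz'%n,**d)
    if save: cv2.imwrite('pics/'+save,cv2.cvtColor(d['frame'],cv2.COLOR_RGB2BGR))
    return d
def world(d):
    Z=d['depth']; K=d['camera_matrix']; v,u=np.mgrid[:400,:640]
    P=np.stack([(u-K[0,2])/K[0,0]*Z,(v-K[1,2])/K[1,1]*Z,Z,np.ones_like(Z)],-1)
    W=(P@np.array(d['cam_to_world']).T)[...,:3]; W[Z<=0]=np.nan
    return W
def proj(d,p):
    c=np.linalg.inv(d['cam_to_world'])@np.r_[p,1]; q=d['camera_matrix']@c[:3]; return q[:2]/q[2]
E
python3 - <<'E'
from h import *
o=monitor.get_obs(); print({k:np.round(v,3) for k,v in o.items()})
print(R.from_rotvec(o['tool_rot']).as_matrix().round(3))
for n in('side','top'):
    d=grab(n,n+'0.png'); print(np.round(d['cam_to_world'],3),d['camera_matrix'])
E
```

```text
{'t': np.float64(0.0), 'q': array([-1.399,  0.053,  1.614, -0.   ,  1.476, -0.119]), 'dq': array([ 0.   ,  0.001, -0.001,  0.002,  0.   ,  0.002]), 'effort': array([ 3.0000e-03, -3.9368e+01, -3.7018e+01, -0.0000e+00,  7.0000e-03,
        0.0000e+00]), 'tool_pos': array([ 0.179, -0.598,  0.23 ]), 'tool_rot': array([-0.302,  2.067, -2.063]), 'contact_force': array([0.125, 0.283, 0.273]), 'wrist_torque': array([ 0.013, -0.058, -0.037]), 'opening': np.float64(0.085)}
[[-0.958 -0.     0.287]
 [-0.287  0.002 -0.958]
 [-0.    -1.    -0.002]]
[[-0.741 -0.487  0.462  0.083]
 [-0.672  0.548 -0.499  0.578]
 [-0.01  -0.68  -0.733  0.897]
 [ 0.     0.     0.     1.   ]] [[481.54741093   0.         319.61510962]
 [  0.         481.54741093 192.52015179]
 [  0.           0.           1.        ]]
[[ 0.007 -0.994  0.106  0.471]
 [-1.    -0.008 -0.012  0.036]
 [ 0.013 -0.106 -0.994  0.928]
 [ 0.     0.     0.     1.   ]] [[484.09014293   0.         319.96335229]
 [  0.         484.09014293 201.21869926]
 [  0.           0.           1.        ]]
```

View pics/side0.png

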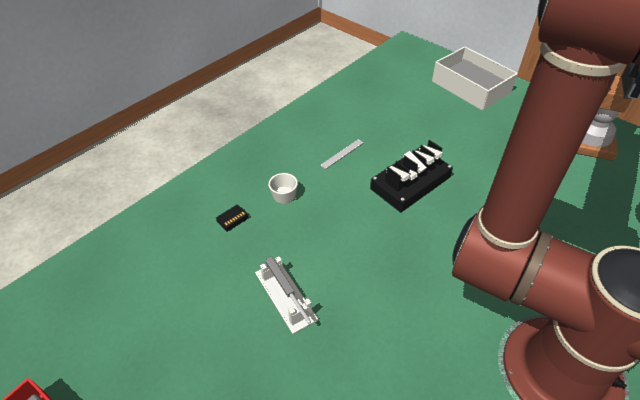

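View pics/top0.png

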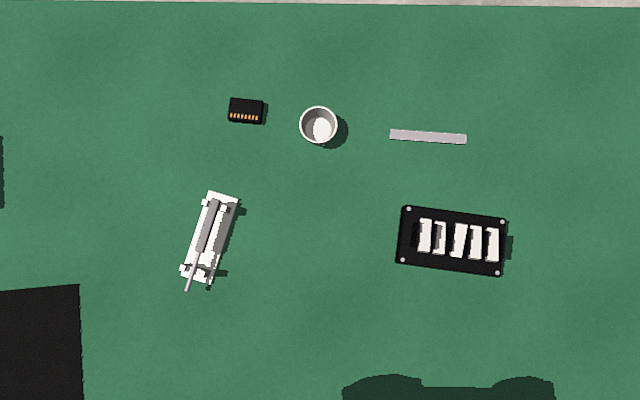

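The side view shows the stylus rest near (287,295) and the bank near (412,178). In the top view the rest is near (212,238), tip at (187,290), and the bank near (452,241). Next I zoom in and take the geometry.

```bash
python3 - <<'E'
from h import *
d=np.load('top.npz'); W=world(d); f=cv2.cvtColor(d['frame'],cv2.COLOR_RGB2BGR)
s=np.load('side.npz'); g=cv2.cvtColor(s['frame'],cv2.COLOR_RGB2BGR)
a=cv2.resize(f[195:290,385:520],None,fx=3,fy=3,interpolation=cv2.INTER_CUBIC)
b=cv2.resize(g[130:220,360:470],None,fx=3.6,fy=3.6,interpolation=cv2.INTER_CUBIC)
im=np.zeros((330,800,3),np.uint8); im[:a.shape[0],:a.shape[1]]=a[:,:]; b=b[:330,:395]; im[:b.shape[0],405:405+b.shape[1]]=b
cv2.imwrite('pics/z0.png',im)
# bank top plane pixels z~0.04
sub=np.zeros((400,640),bool); sub[190:300,380:530]=1
m=sub&(abs(W[...,2]-0.04)<0.004)
r=cv2.minAreaRect(W[m][:,:2].astype(np.float32)*1000); print('bank top',r,cv2.boxPoints(r).round(1))
m=sub&(W[...,2]>0.025); r=cv2.minAreaRect(W[m][:,:2].astype(np.float32)*1000); print('bank all',r)
# white rockers
hsvok=(f.min(2)>150)
m=(sub&hsvok&(W[...,2]>0.05)).astype(np.uint8)
n,l,st,c=cv2.connectedComponentsWithStats(m)
for i in range(1,n):
    if st[i,4]<20: continue
    p=W[l==i]; print(st[i],p.mean(0).round(4)); 
    r=cv2.minAreaRect(p[:,:2].astype(np.float32)*1000); print(r)
    x=p[:,0]; 
    for lo in np.arange(x.min(),x.max(),0.008):
        q=p[(x>=lo)&(x<lo+.008)]; print('  x %.3f z %.4f y %.4f'%(lo+.004,np.median(q[:,2]),np.median(q[:,1])))
# stylus
sub=np.zeros((400,640),bool); sub[180:300,170:250]=1
for lo,hi in((.003,.012),(.05,.065)):
    m=sub&(W[...,2]>lo)&(W[...,2]<hi); r=cv2.minAreaRect(W[m][:,:2].astype(np.float32)*1000); print(lo,r,cv2.boxPoints(r).round(1))
E
```

```text
bank top ((495.45611572265625, -216.52728271484375), (190.03086853027344, 109.92569732666016), 82.36361694335938) [[ 428.4 -303.4]
 [ 537.3 -318. ]
 [ 562.6 -129.7]
 [ 453.6 -115.1]]
bank all ((495.670654296875, -216.45155334472656), (190.09707641601562, 110.38778686523438), 82.46155548095703)
[418 218  14  34 343] [ 0.503  -0.1586  0.0809]
((504.3554992675781, -159.43873596191406), (23.80017852783203, 57.588539123535156), 81.93635559082031)
  x 0.480 z 0.0874 y -0.1549
  x 0.488 z 0.0851 y -0.1560
  x 0.496 z 0.0835 y -0.1577
  x 0.504 z 0.0811 y -0.1584
  x 0.512 z 0.0791 y -0.1608
  x 0.520 z 0.0773 y -0.1623
  x 0.528 z 0.0754 y -0.1619
  x 0.536 z 0.0732 y -0.1591
[433 221  13  33 206] [ 0.4976 -0.1907  0.0658]
((500.3321228027344, -189.647216796875), (22.60077667236328, 57.67433166503906), 81.38246154785156)
  x 0.476 z 0.0714 y -0.1849
  x 0.484 z 0.0695 y -0.1903
  x 0.492 z 0.0680 y -0.1912
  x 0.500 z 0.0654 y -0.1941
  x 0.508 z 0.0635 y -0.1948
  x 0.516 z 0.0616 y -0.1955
  x 0.524 z 0.0589 y -0.1930
  x 0.532 z 0.0575 y -0.1841
[450 223  17  35 369] [ 0.4958 -0.2179  0.
[... 741 characters left out ...]
] [ 0.4873 -0.2782  0.0799]
((488.16290283203125, -278.8096618652344), (23.714508056640625, 58.05287170410156), 82.92633056640625)
  x 0.465 z 0.0867 y -0.2741
  x 0.473 z 0.0843 y -0.2762
  x 0.481 z 0.0820 y -0.2768
  x 0.489 z 0.0796 y -0.2792
  x 0.497 z 0.0780 y -0.2803
  x 0.505 z 0.0756 y -0.2817
  x 0.513 z 0.0735 y -0.2809
  x 0.521 z 0.0736 y -0.2760
0.003 ((496.46624755859375, 233.98121643066406), (226.9276580810547, 150.6578369140625), 1.0267014503479004) [[381.7 307.3]
 [384.4 156.6]
 [611.3 160.7]
 [608.6 311.3]]
0.05 ((484.4356994628906, 238.91860961914062), (46.828514099121094, 173.00344848632812), 73.9087142944336) [[394.8 240.4]
 [561.1 192.4]
 [574.  237.4]
 [407.8 285.4]]
```

View pics/z0.png

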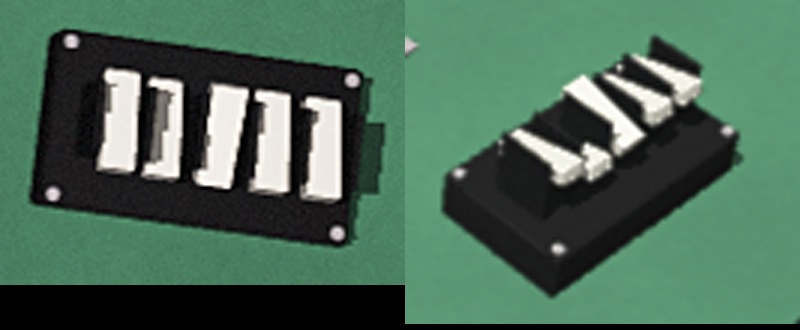

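```bash
python3 - <<'E'
from h import *
d=np.load('top.npz'); W=world(d); f=cv2.cvtColor(d['frame'],cv2.COLOR_RGB2BGR)
a=cv2.resize(f[180:300,170:255],None,fx=4,fy=4,interpolation=cv2.INTER_CUBIC)
cv2.imwrite('pics/z1.png',a)
sub=np.zeros((400,640),bool); sub[180:300,170:250]=1
c0=np.array([485,239.])/1000
g=f.astype(int); grey=(g.max(2)-g.min(2)<25)&(g.max(2)<175)
m=sub&grey&(W[...,2]>.045)
n,l,st,c=cv2.connectedComponentsWithStats(m.astype(np.uint8))
for i in range(1,n):
    if st[i,4]<15: continue
    p=W[l==i]; r=cv2.minAreaRect(p[:,:2].astype(np.float32)*1000); print(st[i],r,p[:,2].min(),np.median(p[:,2]),p[:,2].max())
m=sub&(g.min(2)>80)&(W[...,2]>.004)&(W[...,2]<.075)
r=cv2.minAreaRect(W[m][:,:2].astype(np.float32)*1000); print('all',r)
# rest base
m=sub&(g.min(2)>120)&(W[...,2]>.002)&(W[...,2]<.02)
r=cv2.minAreaRect(W[m][:,:2].astype(np.float32)*1000); print('base',r,cv2.boxPoints(r),np.median(W[m][:,2]))
# handle: profile in stylus frame guess
u=np.array([-.961,.277]); v=np.array([-.277,-.961])
P=W[sub]; G=g[sub].mean(1)
q=(P[:,:2]-c0); a=q@u*1000; b=q@v*1000
for lo in range(-70,150,10):
    k=(a>lo)&(a<lo+10)&(P[:,2]>.046)
    if k.sum(): print(lo,k.sum(),'z',P[k,2].max().round(4),np.median(P[k,2]).round(4),'b',b[k].min().round(1),b[k].max().round(1),'bmean',b[k].mean().round(2))
E
```

```text
[185 198  36  94 586] ((484.673828125, 238.8146514892578), (16.63184356689453, 172.48062133789062), 73.85693359375) 0.045089183976305014 0.05770052474810067 0.062379396632387674
[185 265   5   6  20] ((443.3721618652344, 262.8318176269531), (7.2651214599609375, 9.003023147583008), 86.41886138916016) 0.04542135421821414 0.04761880445339728 0.05262114799554296
all ((500.3177490234375, 233.96002197265625), (173.8863525390625, 140.17604064941406), 15.87686538696289)
base ((501.0194396972656, 234.564453125), (60.472206115722656, 170.2841033935547), 73.67137145996094) [[410.81082 229.4853 ]
 [574.2265  181.61057]
 [591.228   239.6436 ]
 [427.81238 287.51834]] 0.008549903057412322
-70 73 z 0.0615 0.0577 b -21.8 23.4 bmean 1.53
-60 57 z 0.0618 0.0584 b -8.3 8.5 bmean 1.23
-50 56 z 0.0614 0.0578 b -8.0 8.4 bmean 1.2
-40 58 z 0.0614 0.0578 b -8.5 8.4 bmean 1.27
-30 59 z 0.062 0.0584 b -8.2 8.1 bmean 1.09
-20 57 z 0.0622 0.0578 b -7.5 8.0 bmean 1.2
-10 56 z 0.0618 0.058 b -7.6 8.3 bmean 0.96
0 56 z 0.0615 0.058 b -8.0 8.6 bmean 1.14
10 37 z 0.0606 0.0565 b -7.5 7.5 bmean 0.42
20 25 z 0.0567 0.0544 b -4.3 3.7 bmean -0.13
30 28 z 0.0568 0.053 b -3.7 3.2 bmean 0.12
40 114 z 0.0628 0.0556 b -23.2 22.9 bmean -0.45
50 77 z 0.0607 0.055 b -22.7 23.1 bmean 0.5
60 28 z 0.0566 0.0536 b -4.1 2.8 bmean -0.23
70 27 z 0.0569 0.0544 b -4.9 3.2 bmean -0.18
80 18 z 0.0564 0.053 b -4.1 3.1 bmean -0.61
```

View pics/z1.png

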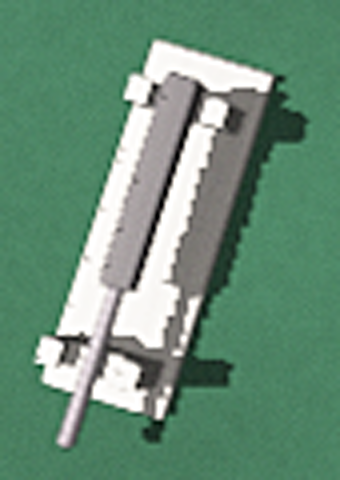

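Emit:
servo_tool(commands=[0,0,0,-4,0,-2.9,1,0,0,0,-4,0,-2.9,1,0,0,0,-4,0,-2.9,1,0,0,0,-4,0,-2.9,1,0,0,0,-4,0,-2.9,1,0,0,0,-4,0,-2.9,1,0,0,0,-4,0,-2.9,1,0,0,0,-4,0,-2.9,1,0,0,0,-4,0,-2.9,1,0,0,0,-4,0,-2.9,1,0,0,0,-1.6,0,-4.6,1,0,0,0,-1.6,0,-4.6,1,0,0,0,-1.6,0,-4.6,1,0,0,0,-1.6,0,-4.6,1,0,0,0,-1.6,0,-4.6,1,0,0,0,-1.6,0,-4.6,1,0,0,0,-1.6,0,-4.6,1,0,0,0,-1.6,0,-4.6,1,0,0,0,-1.6,0,-4.6,1])

```text
t: 2.0
tool_pos: [0.5024, 0.2479, 0.2251]
tool_rot: [-0.296, 2.083, -2.065]
contact_force: [0.4, 0.1, -0.6]
opening: 0.0853
```

Emit:
servo_tool(commands=[0,-0.14,0,0,0,0,1,0,-0.14,0,0,0,0,1,0,-0.14,0,0,0,0,1,0,-0.14,0,0,0,0,1,0,-0.14,0,0,0,0,1,0,-0.14,0,0,0,0,1,0,-0.14,0,0,0,0,1,0,-0.14,0,0,0,0,1,0,-0.14,0,0,0,0,1,0,-0.14,0,0,0,0,1,0,-0.14,0,0,0,0,1,0,-0.14,0,0,0,0,1,0,-0.14,0,0,0,0,1,0,-0.14,0,0,0,0,1,0,-0.14,0,0,0,0,1,0,-0.14,0,0,0,0,1,0,-0.14,0,0,0,0,1,0,-0.14,0,0,0,0,1])

```text
t: 3.8
tool_pos: [0.4941, 0.2541, 0.2125]
tool_rot: [-1.564, 0.198, -0.156]
contact_force: [-0.5, -0.3, -0.1]
opening: 0.0855
```

```bash
cat >> h.py <<'E'
def err(pos,yaw,tilt,obs=None):
    """tool x horizontal heading yaw (deg) then raised by tilt (deg). prints tool-frame error"""
    o=obs or monitor.get_obs(); Rc=R.from_rotvec(o['tool_rot'])
    y=np.radians(yaw)
    X=np.array([np.cos(y),np.sin(y),0]); Y=np.array([0,0,-1.]); Z=np.cross(X,Y)
    Rt=R.from_matrix(np.c_[X,Y,Z])*R.from_euler('z',-tilt,degrees=True)
    print('t %.2f pos'%o['t'],np.round(o['tool_pos'],4),'F',np.round(o['contact_force'],2),'open %.4f'%o['opening'])
    print('q',np.round(o['q'],2))
    print('turn',(Rc.inv()*Rt).as_rotvec().round(4),'shift cm',(Rc.inv().apply(np.array(pos)-o['tool_pos'])*100).round(3), 'in target axes',(Rt.inv().apply(np.array(pos)-o['tool_pos'])*100).round(3))
    return Rt
E
python3 -c "
from h import *
err([.501,.2343,.031],-16.2,0)"
```

```text
t 3.80 pos [0.4941 0.2541 0.2125] F [-0.5  -0.32 -0.07] open 0.0855
q [ 0.34 -0.08  1.78  0.01  1.47 -1.01]
turn [ 0.0047  0.0575 -0.0265] shift cm [ 1.593 18.117 -1.702] in target axes [ 1.211 18.146 -1.707]
```

Emit:
servo_tool(commands=[0.005,0.057,-0.026,1.2,0,-1.7,1,0,0,0,0,4,0,1,0,0,0,0,4,0,1,0,0,0,0,4,0,1,0,0,0,0,0,0,1])

```text
t: 4.3
tool_pos: [0.5026, 0.2342, 0.0892]
tool_rot: [-1.558, 0.219, -0.223]
contact_force: [-0.8, -1.0, -1.2]
opening: 0.0855
```

```bash
python3 -c "
from h import *
err([.501,.2343,.031],-16.2,0)
d=grab('top','t1.png')"
```

```text
t 4.30 pos [0.5026 0.2342 0.0892] F [-0.84 -0.99 -1.24] open 0.0855
q [ 0.3   0.02  1.9   0.    1.22 -0.99]
turn [-0.0016  0.0012  0.0022] shift cm [-0.165  5.815 -0.044] in target axes [-0.152  5.816 -0.035]
```

View pics/t1.png

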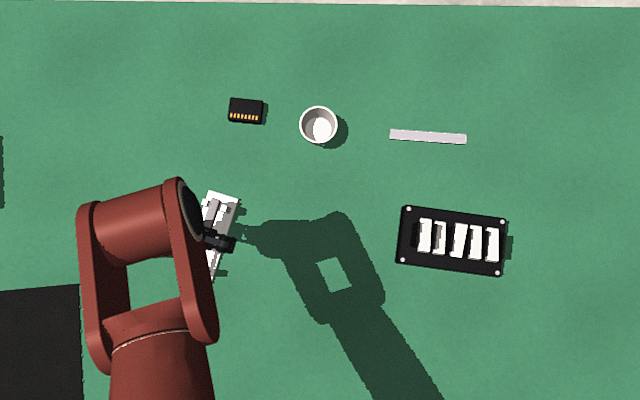

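The gripper stands over the handle at about (218,238), jaws across it. I go down and close.

Emit:
servo_tool(commands=[0,0,0,-0.15,2,0,1,0,0,0,0,2,0,1,0,0,0,0,1.6,0,1,0,0,0,0,0,0,1])

```text
t: 4.75
tool_pos: [0.5106, 0.2379, 0.0451]
tool_rot: [-1.55, 0.204, -0.237]
contact_force: [-0.3, -1.1, -0.9]
opening: 0.0853
```

```bash
python3 -c "
from h import *
err([.501,.2343,.031],-16.2,0)"
```

```text
t 4.75 pos [0.5106 0.2379 0.0451] F [-0.27 -1.12 -0.87] open 0.0853
q [ 0.3   0.08  1.91  0.    1.12 -0.99]
turn [-0.0127  0.0017  0.0191] shift cm [-0.848  1.386 -0.632] in target axes [-0.82   1.41  -0.616]
```

Emit:
servo_tool(commands=[-0.013,0.002,0.019,-0.85,0.4,-0.6,1,0,0,0,0,0,0,1])

```text
t: 4.95
tool_pos: [0.5021, 0.235, 0.0436]
tool_rot: [-1.559, 0.221, -0.224]
contact_force: [-0.8, -1.0, -0.3]
opening: 0.085
```

```bash
python3 -c "
from h import *
err([.501,.2343,.031],-16.2,0)"
```

```text
t 4.95 pos [0.5021 0.235  0.0436] F [-0.77 -1.01 -0.34] open 0.0850
q [ 0.3   0.08  1.92 -0.    1.14 -0.98]
turn [-0.001  -0.0004  0.0019] shift cm [-0.089  1.265 -0.1  ] in target axes [-0.087  1.265 -0.099]
```

Emit:
servo_tool(commands=[0,0,0,-0.1,0.7,-0.1,1,0,0,0,0,0.7,0,1,0,0,0,0,0,0,1])

```text
t: 5.25
tool_pos: [0.5024, 0.2348, 0.0312]
tool_rot: [-1.557, 0.217, -0.227]
contact_force: [0.1, -0.3, 0.3]
opening: 0.0856
```

```bash
python3 -c "
from h import *
err([.501,.2343,.031],-16.2,0)"
```

```text
t 5.25 pos [0.5024 0.2348 0.0312] F [ 0.14 -0.25  0.34] open 0.0856
q [ 0.3   0.09  1.93 -0.    1.11 -0.98]
turn [-0.0035 -0.0003  0.0057] shift cm [-0.123  0.023 -0.09 ] in target axes [-0.123  0.024 -0.09 ]
```

Emit:
servo_tool(commands=[-0.003,0,0.005,-0.1,0,-0.1,0,0,0,0,0,0,0,0,0,0,0,0,0,0,0,0,0,0,0,0,0,0,0,0,0,0,0,0,0,0,0,0,0,0,0,0], grip_force=120)

```text
t: 5.85
tool_pos: [0.5015, 0.2343, 0.0318]
tool_rot: [-1.559, 0.222, -0.223]
contact_force: [1.2, 0.5, -1.5]
opening: 0.0138
```

```bash
python3 -c "
from h import *
err([.501,.2343,.031],-16.2,0)"
```

```text
t 5.85 pos [0.5015 0.2343 0.0318] F [ 1.21  0.52 -1.53] open 0.0138
q [ 0.3   0.1   1.93  0.    1.12 -0.99]
turn [-0.0006 -0.0003  0.0007] shift cm [-0.052  0.078 -0.012] in target axes [-0.052  0.078 -0.012]
```

Emit:
servo_tool(commands=[0,0,0,0,-2,0,0,0,0,0,0,-4,0,0,0,0,0,0,-4,0,0,0,0,0,0,-4,0,0,0,0,0,0,-4,0,0,0,0,0,0,0,0,0])

```text
t: 6.45
tool_pos: [0.499, 0.2334, 0.2146]
tool_rot: [-1.562, 0.228, -0.217]
contact_force: [0.4, -0.8, 0.6]
opening: 0.0141
```

```bash
python3 -c "
from h import *
err([.501,.2343,.031],-16.2,0)
d=grab('side','s2.png'); f=cv2.imread('pics/s2.png'); cv2.imwrite('pics/s2z.png',cv2.resize(f[180:340,200:440],None,fx=3,fy=3))"
```

```text
t 6.45 pos [0.499  0.2334 0.2146] F [ 0.36 -0.76  0.57] open 0.0141
q [ 0.3  -0.11  1.8   0.    1.46 -0.99]
turn [ 0.0039 -0.0004 -0.0061] shift cm [ 0.28  18.358  0.219] in target axes [ 0.168 18.36   0.147]
```

View pics/s2z.png

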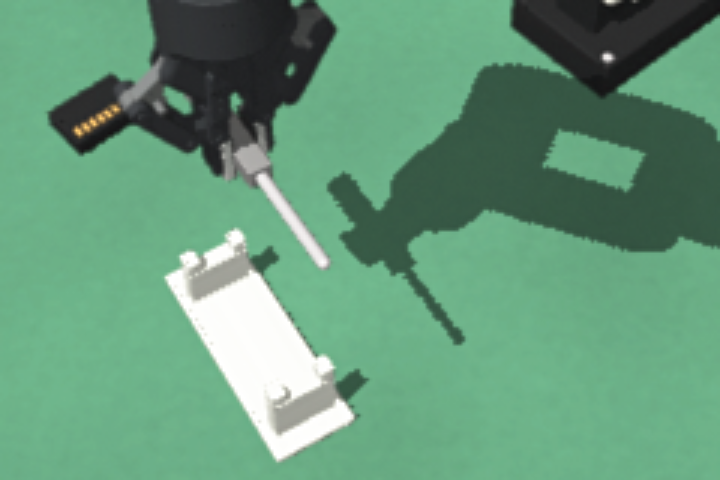

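```bash
cat >> h.py <<'E'
P_TIP=np.array([-.1045,-.0182,0])
YB=-7.6; b0=np.array([.4955,-.2165]); bx=np.array([np.cos(np.radians(YB)),np.sin(np.radians(YB))])
def tip_now():
    o=monitor.get_obs(); return o['tool_pos']+R.from_rotvec(o['tool_rot']).apply(P_TIP)
def errtip(tip,yaw,tilt):
    y=np.radians(yaw)
    X=np.array([np.cos(y),np.sin(y),0]); Y=np.array([0,0,-1.]); Z=np.cross(X,Y)
    Rt=R.from_matrix(np.c_[X,Y,Z])*R.from_euler('z',-tilt,degrees=True)
    pos=np.array(tip)-Rt.apply(P_TIP); print('tip now',tip_now().round(4),'target tool',pos.round(4)); err(pos,yaw,tilt)
E
python3 - <<'E'
from h import *
d=np.load('side.npz'); W=world(d); print(tip_now(),proj(d,tip_now()))
print(W[264:271,304:312,:].reshape(-1,3)[::3].round(3))
errtip([*(b0+.024*bx),.16],YB,45)
E
```

```text
[0.39736785 0.26214227 0.23051536] [310.8829092 269.8818982]
[[ 0.412  0.263  0.234]
 [ 0.407  0.261  0.236]
 [ 0.52   0.141 -0.003]
 [ 0.409  0.264  0.236]
 [ 0.405  0.261  0.235]
 [ 0.516  0.143 -0.002]
 [ 0.406  0.264  0.235]
 [ 0.402  0.261  0.236]
 [ 0.524  0.157 -0.002]
 [ 0.404  0.264  0.235]
 [ 0.512  0.149  0.001]
 [ 0.519  0.158  0.   ]
 [ 0.402  0.264  0.233]
 [ 0.51   0.148 -0.002]
 [ 0.403  0.267  0.233]
 [ 0.513  0.152 -0.004]
 [ 0.518  0.163 -0.002]
 [ 0.513  0.159 -0.   ]
 [ 0.508  0.153 -0.002]]
tip now [0.3974 0.2621 0.2305] target tool [ 0.6053 -0.2311  0.221 ]
t 6.50 pos [0.4975 0.2329 0.2112] F [ 0.61  0.23 -1.05] open 0.0137
q [ 0.3  -0.11  1.8   0.    1.46 -0.99]
turn [ 0.0649 -0.1405 -0.7947] shift cm [ 23.309  -0.937 -41.547] in target axes [ 12.587  11.204 -44.569]
```

Emit:
servo_tool(commands=[0,0,0,2.3,-0.6,-4.2,0,0,0,0,2.3,-0.6,-4.2,0,0,0,0,2.3,-0.6,-4.2,0,0,0,0,2.3,-0.6,-4.2,0,0,0,0,2.3,-0.6,-4.2,0,0,0,0,2.3,-0.6,-4.2,0,0,0,0,2.3,-0.6,-4.2,0,0,0,0,2.3,-0.6,-4.2,0,0,0,0,2.3,-0.6,-4.2,0,0,0,0,2,-0.4,-3.5,0,0,0,0,0,-0.1,0,0])

```text
t: 7.6
tool_pos: [0.596, -0.2413, 0.2438]
tool_rot: [-1.561, 0.254, -0.181]
contact_force: [0.2, 0.3, -1.4]
opening: 0.0143
```

Emit:
servo_tool(commands=[0,-0.07,0,0,0,0,0,0,-0.07,0,0,0,0,0,0,0,-0.13,0,-0.05,0,0,0,0,-0.13,0,-0.05,0,0,0,0,-0.13,0,-0.05,0,0,0,0,-0.13,0,-0.05,0,0,0,0,-0.13,0,-0.05,0,0,0,0,-0.13,0,-0.05,0,0])

```text
t: 8.4
tool_pos: [0.5916, -0.2357, 0.2264]
tool_rot: [-1.529, -0.477, -0.681]
contact_force: [-0.7, 0.8, -0.5]
opening: 0.0136
```

```bash
python3 -c "
from h import *
errtip([*(b0+.024*bx),.13],YB,45)"
```

```text
tip now [ 0.5029 -0.2233  0.1697] target tool [ 0.6053 -0.2311  0.191 ]
t 8.40 pos [ 0.5916 -0.2357  0.2264] F [-0.75  0.79 -0.52] open 0.0136
q [-0.65 -0.31  2.07  0.5   0.78 -2.34]
turn [-0.0081 -0.0065 -0.0485] shift cm [-1.424  3.496  0.592] in target axes [-1.588  3.419  0.63 ]
```

Emit:
servo_tool(commands=[-0.008,-0.006,-0.048,0,0,0.6,0,0,0,0,-0.7,1.7,0,0,0,0,0,-0.7,1.7,0,0,0,0,0,0,0,0,0])

```text
t: 8.8
tool_pos: [0.5983, -0.2245, 0.1764]
tool_rot: [-1.524, -0.504, -0.709]
contact_force: [0.2, 1.1, -1.5]
opening: 0.0145
```

```bash
python3 -c "
from h import *
errtip([*(b0+.024*bx),.1],YB,45)
d=grab('top','t3.png');e=grab('side','s3.png')
print('tip',proj(d,tip_now()),proj(e,tip_now()))
a=cv2.imread('pics/t3.png')[180:300,380:540];b=cv2.imread('pics/s3.png')[100:220,350:510]
cv2.imwrite('pics/z3.png',np.hstack([cv2.resize(x,None,fx=2.5,fy=2.5,interpolation=cv2.INTER_CUBIC) for x in(a,b)]))"
```

```text
tip now [ 0.5115 -0.2122  0.1166] target tool [ 0.6053 -0.2311  0.161 ]
t 8.80 pos [ 0.5983 -0.2245  0.1764] F [ 0.18  1.12 -1.46] open 0.0145
q [-0.62 -0.26  2.13  0.59  0.65 -2.42]
turn [-0.0068 -0.0076 -0.0139] shift cm [-0.509  1.645 -0.585] in target axes [-0.536  1.642 -0.57 ]
tip [462.83977926 228.7937222 ] [410.87961345 145.2273814 ]
```

View pics/z3.png

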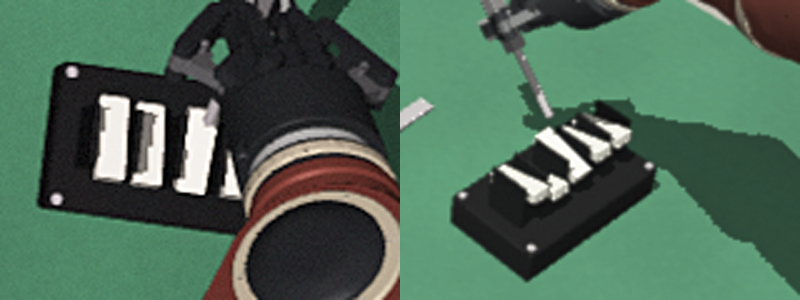

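Emit:
servo_tool(commands=[-0.007,-0.007,-0.014,0.1,0.3,-0.5,0,0,0,0,-0.3,0.5,0,0,0,0,0,0,0,0,0])

```text
t: 9.2
tool_pos: [0.6038, -0.2311, 0.175]
tool_rot: [-1.533, -0.525, -0.722]
contact_force: [0.5, 1.7, -1.0]
opening: 0.0145
```

```bash
python3 -c "
from h import *
errtip([*(b0+.024*bx),.096],YB,45)"
```

```text
tip now [ 0.5182 -0.2198  0.1133] target tool [ 0.6053 -0.2311  0.157 ]
t 9.20 pos [ 0.6038 -0.2311  0.175 ] F [ 0.52  1.74 -0.99] open 0.0145
q [-0.63 -0.24  2.13  0.62  0.62 -2.46]
turn [0.0025 0.0018 0.0074] shift cm [-1.173  1.367  0.017] in target axes [-1.163  1.376  0.012]
```

Emit:
servo_tool(commands=[0,0,0.007,-0.2,0.5,0,0,0,0,0,-0.4,0.5,0,0,0,0,0,0,0,0,0])

```text
t: 9.5
tool_pos: [0.6074, -0.2316, 0.1645]
tool_rot: [-1.535, -0.52, -0.717]
contact_force: [-0.3, 0.3, -1.1]
opening: 0.0138
```

```bash
python3 -c "
from h import *
errtip([*(b0+.024*bx),.096],YB,45)"
```

```text
tip now [ 0.5215 -0.2204  0.1033] target tool [ 0.6053 -0.2311  0.157 ]
t 9.50 pos [ 0.6074 -0.2316  0.1645] F [-0.29  0.31 -1.12] open 0.0138
q [-0.62 -0.21  2.12  0.63  0.6  -2.47]
turn [0.0029 0.0024 0.0014] shift cm [-0.679  0.371  0.023] in target axes [-0.679  0.372  0.021]
```

Emit:
servo_tool(commands=[0,0,0,-0.65,0.35,0,0,0,0,0,0,0,0,0,0,0,0,-0.14,0.14,0,0])

```text
t: 9.8
tool_pos: [0.6054, -0.2314, 0.1549]
tool_rot: [-1.535, -0.521, -0.717]
contact_force: [-0.0, -0.7, -1.1]
opening: 0.014
```

Emit:
servo_tool(commands=[0,0,0,-0.14,0.14,0,0])

```text
t: 9.9
tool_pos: [0.6052, -0.2314, 0.1526]
tool_rot: [-1.535, -0.52, -0.717]
contact_force: [-0.3, 0.1, -1.1]
opening: 0.0138
```

Emit:
servo_tool(commands=[0,0,0,-0.14,0.14,0,0])

```text
t: 10.0
tool_pos: [0.6052, -0.2315, 0.1506]
tool_rot: [-1.535, -0.52, -0.717]
contact_force: [-0.7, -0.5, -0.1]
opening: 0.0137
```

```bash
python3 -c "
from h import *
errtip([*(b0+.024*bx),.074],YB,45)"
```

```text
tip now [ 0.5193 -0.2202  0.0894] target tool [ 0.6053 -0.2311  0.135 ]
t 10.00 pos [ 0.6052 -0.2315  0.1506] F [-0.74 -0.46 -0.09] open 0.0137
q [-0.63 -0.2   2.14  0.65  0.58 -2.51]
turn [0.003  0.0023 0.0016] shift cm [-1.1    1.097  0.037] in target axes [-1.098  1.099  0.031]
```

Emit:
servo_tool(commands=[0,0,0,-0.14,0.14,0,0])

```text
t: 10.1
tool_pos: [0.6057, -0.2317, 0.1493]
tool_rot: [-1.535, -0.521, -0.718]
contact_force: [0.8, 1.0, 2.4]
opening: 0.0138
```

Emit:
servo_tool(commands=[0,0,0,-0.14,0.14,0,0])

```text
t: 10.2
tool_pos: [0.6062, -0.2319, 0.1481]
tool_rot: [-1.535, -0.522, -0.72]
contact_force: [0.6, 0.9, 1.8]
opening: 0.0137
```

Emit:
servo_tool(commands=[0,0,0,-0.14,0.14,0,0])

```text
t: 10.3
tool_pos: [0.6066, -0.232, 0.1467]
tool_rot: [-1.535, -0.523, -0.721]
contact_force: [0.6, 2.0, 1.2]
opening: 0.014
```

Emit:
servo_tool(commands=[0,0,0,-0.14,0.14,0,0])

```text
t: 10.4
tool_pos: [0.607, -0.232, 0.1452]
tool_rot: [-1.534, -0.524, -0.721]
contact_force: [-0.0, 0.6, 2.3]
opening: 0.0147
```

```bash
python3 -c "
from h import *
errtip([*(b0+.024*bx),.074],YB,45)
print(monitor.get_obs()['wrist_torque'])
d=grab('top');W=world(d);e=grab('side','s4.png');
b=cv2.imread('pics/s4.png')[100:220,350:510]
cv2.imwrite('pics/z4.png',cv2.resize(b,None,fx=4,fy=4,interpolation=cv2.INTER_CUBIC))"
```

```text
tip now [ 0.5213 -0.2207  0.0836] target tool [ 0.6053 -0.2311  0.135 ]
t 10.40 pos [ 0.607  -0.232   0.1452] F [-0.04  0.6   2.28] open 0.0147
q [-0.63 -0.19  2.14  0.67  0.56 -2.53]
turn [0.0035 0.0018 0.0065] shift cm [-0.849  0.588  0.07 ] in target axes [-0.845  0.594  0.066]
[0.2646602  0.16619678 0.05579199]
```

View pics/z4.png

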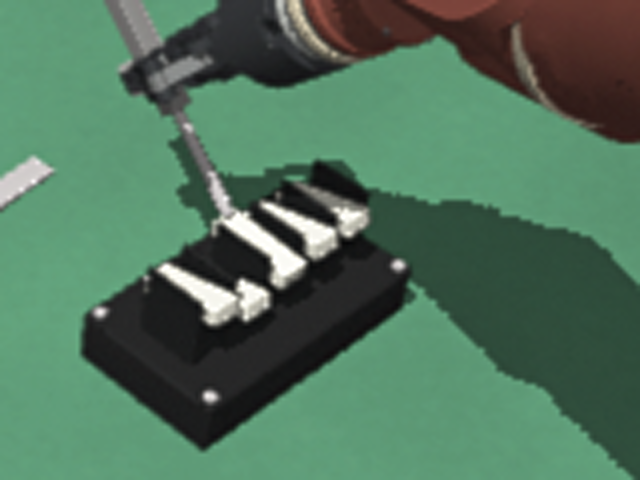

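Emit:
servo_tool(commands=[0,0,0.002,-0.2,0.1,0,0])

```text
t: 10.6
tool_pos: [0.6065, -0.2325, 0.1434]
tool_rot: [-1.536, -0.523, -0.72]
contact_force: [1.1, -0.8, 2.2]
opening: 0.0135
```

Emit:
servo_tool(commands=[0,0,0.003,-0.2,0.1,0,0])

```text
t: 10.7
tool_pos: [0.606, -0.2327, 0.1417]
tool_rot: [-1.537, -0.521, -0.719]
contact_force: [1.1, 0.7, 1.9]
opening: 0.0139
```

Emit:
servo_tool(commands=[0,0,0.003,-0.2,0.1,0,0])

```text
t: 10.8
tool_pos: [0.6056, -0.2329, 0.14]
tool_rot: [-1.538, -0.519, -0.717]
contact_force: [2.1, 0.0, 1.3]
opening: 0.0138
```

Emit:
servo_tool(commands=[0,0,0.002,-0.2,0.1,0,0])

```text
t: 10.9
tool_pos: [0.6051, -0.233, 0.1382]
tool_rot: [-1.539, -0.518, -0.716]
contact_force: [2.4, -0.6, 1.9]
opening: 0.0143
```

```bash
python3 -c "
from h import *
errtip([*(b0+.024*bx),.074],YB,45)"
```

```text
tip now [ 0.5191 -0.2218  0.0772] target tool [ 0.6053 -0.2311  0.135 ]
t 10.90 pos [ 0.6051 -0.233   0.1382] F [ 2.39 -0.56  1.94] open 0.0143
q [-0.63 -0.18  2.14  0.67  0.56 -2.53]
turn [ 0.0065  0.0029 -0.0005] shift cm [-0.232  0.22   0.192] in target axes [-0.232  0.221  0.19 ]
```

Emit:
servo_tool(commands=[0,0,0,-0.16,0.12,0.06,0])

```text
t: 11.0
tool_pos: [0.605, -0.2328, 0.1364]
tool_rot: [-1.54, -0.519, -0.716]
contact_force: [1.1, -2.1, 2.2]
opening: 0.0135
```

Emit:
servo_tool(commands=[0,0,0,-0.15,0.13,0.06,0])

```text
t: 11.1
tool_pos: [0.6053, -0.2328, 0.1349]
tool_rot: [-1.541, -0.52, -0.718]
contact_force: [1.5, -1.3, 4.9]
opening: 0.0139
```

Emit:
servo_tool(commands=[0,0,0,-0.15,0.13,0.06,0])

```text
t: 11.2
tool_pos: [0.6059, -0.2329, 0.1342]
tool_rot: [-1.542, -0.522, -0.719]
contact_force: [0.1, -0.4, 8.1]
opening: 0.014
```

```bash
python3 -c "
from h import *
errtip([*(b0+.024*bx),.074],YB,45)"
```

```text
tip now [ 0.52   -0.2217  0.0729] target tool [ 0.6053 -0.2311  0.135 ]
t 11.20 pos [ 0.6059 -0.2329  0.1342] F [ 0.08 -0.41  8.11] open 0.0140
q [-0.62 -0.17  2.14  0.68  0.54 -2.54]
turn [0.0101 0.0045 0.0035] shift cm [ 0.    -0.114  0.161] in target axes [-0.001 -0.112  0.162]
```

Emit:
servo_tool(commands=[0,0,0,0.2,-0.2,0.1,0,0,0,0,0.7,-0.7,0,0,0,0,0,1.4,-1.4,0,0,0,0,0,2,-2,0,0,0,0,0,3,-3,0,0,0,0,0,3,-3,0,0,0,0,0,0,0,0,0])

```text
t: 11.9
tool_pos: [0.6006, -0.2264, 0.2736]
tool_rot: [-1.536, -0.502, -0.702]
contact_force: [0.6, 0.6, 0.3]
opening: 0.014
```

```bash
python3 - <<'E'
from h import *
errtip([*(b0+.024*bx),.18],YB,45)
e=grab('side','s5.png');d=grab('top','t5.png')
a=cv2.imread('pics/t5.png')[180:300,380:540];b=cv2.imread('pics/s5.png')[100:220,350:510]
cv2.imwrite('pics/z5.png',np.hstack([cv2.resize(x,None,fx=2.5,fy=2.5,interpolation=cv2.INTER_CUBIC) for x in(a,b)]))
# rocker surface slopes from both cams
by=np.array([-bx[1],bx[0]])
for n,D in(('top',d),('side',e)):
    W=world(D).reshape(-1,3); F=D['frame'].reshape(-1,3)
    q=W[:,:2]-b0; X=q@bx; Yb=q@by
    for y0 in(-.06,-.03,0,.03,.06):
        k=(abs(Yb-y0)<.007)&(abs(X)<.024)&(W[:,2]>.05)&(W[:,2]<.1)&(F.min(1)>110)
        if k.sum()>15:
            p=np.polyfit(X[k],W[k,2],1); res=abs(W[k,2]-np.polyval(p,X[k])); k2=np.where(k)[0][res<.004]; p=np.polyfit(X[k2],W[k2,2],1)
            print(n,y0,k.sum(),'slope angle %.3f -> joint %.3f'%(np.arctan(p[0]),.28-np.arctan(p[0])),'z0 %.4f'%p[1])
E
```

```text
tip now [ 0.5135 -0.2147  0.2143] target tool [ 0.6053 -0.2311  0.241 ]
t 11.90 pos [ 0.6006 -0.2264  0.2736] F [0.64 0.58 0.31] open 0.0140
q [-0.62 -0.35  2.03  0.46  0.81 -2.27]
turn [ 0.0019 -0.0004 -0.0195] shift cm [-1.883  2.715 -0.406] in target axes [-1.936  2.677 -0.411]
top -0.06 198 slope angle -0.263 -> joint 0.543 z0 0.0805
top -0.03 203 slope angle -0.252 -> joint 0.532 z0 0.0799
top 0 211 slope angle -0.292 -> joint 0.572 z0 0.0826
top 0.03 129 slope angle -0.250 -> joint 0.530 z0 0.0661
top 0.06 206 slope angle -0.239 -> joint 0.519 z0 0.0815
side -0.06 44 slope angle -0.242 -> joint 0.522 z0 0.0783
side -0.03 47 slope angle -0.262 -> joint 0.542 z0 0.0777
side 0 52 slope angle -0.261 -> joint 0.541 z0 0.0803
side 0.03 20 slope angle -0.194 -> joint 0.474 z0 0.0643
side 0.06 58 slope angle -0.227 -> joint 0.507 z0 0.0792
```

View pics/z5.png

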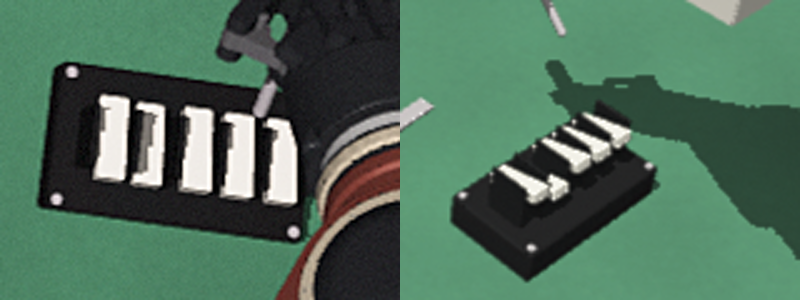

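Both views now show all five rockers leaning alike, with the middle one at about 0.55 rad. Next I level the stylus and return it to the rest.

Emit:
servo_tool(commands=[0,0,0.13,0,-0.05,0,0,0,0,0.13,0,-0.05,0,0,0,0,0.13,0,-0.05,0,0,0,0,0.13,0,-0.05,0,0,0,0,0.13,0,-0.05,0,0,0,0,0.13,0,-0.05,0,0,0,0.14,0,0,0,0,0])

```text
t: 12.7
tool_pos: [0.5846, -0.2192, 0.2415]
tool_rot: [-1.543, 0.296, -0.143]
contact_force: [-0.2, -0.3, -0.1]
opening: 0.0141
```

```bash
python3 -c "
from h import *
err([.5015,.2343,.2],-16.2,0)"
```

```text
t 12.70 pos [ 0.5846 -0.2192  0.2415] F [-0.22 -0.29 -0.1 ] open 0.0141
q [-0.47  0.11  1.54 -0.02  1.59 -1.76]
turn [-0.0015  0.002  -0.0989] shift cm [-20.04    6.223  41.264] in target axes [-20.637   4.149  41.23 ]
```

Emit:
servo_tool(commands=[0,0,-0.097,0,0,0,0,0,0,0,-2.1,0.1,4.2,0,0,0,0,-2.1,0.1,4.2,0,0,0,0,-2.1,0.1,4.2,0,0,0,0,-2.1,0.1,4.2,0,0,0,0,-2.1,0.1,4.2,0,0,0,0,-2.1,0.1,4.2,0,0,0,0,-2.1,0.1,4.2,0,0,0,0,-2.1,0.1,4.2,0,0,0,0,-2.1,0.1,4.2,0,0,0,0,-1,0.1,2,0,0,0,0,0,0,0,0])

```text
t: 13.9
tool_pos: [0.4838, 0.2339, 0.1974]
tool_rot: [-1.562, 0.276, -0.177]
contact_force: [0.2, 0.3, -1.1]
opening: 0.0137
```

```bash
python3 -c "
from h import *
err([.5015,.2343,.2],-16.2,0)"
```

```text
t 13.90 pos [0.4838 0.2339 0.1974] F [ 0.23  0.33 -1.13] open 0.0137
q [ 0.3  -0.1   1.82  0.02  1.48 -0.99]
turn [ 0.0125 -0.006  -0.0619] shift cm [ 1.668 -0.375  0.539] in target axes [ 1.691 -0.265  0.533]
```

Emit:
servo_tool(commands=[0.012,-0.006,-0.062,1.7,0,0.5,0,0,0,0,0,-0.1,0,0])

```text
t: 14.1
tool_pos: [0.4989, 0.2329, 0.1921]
tool_rot: [-1.565, 0.226, -0.216]
contact_force: [-0.7, -0.2, -0.9]
opening: 0.0138
```

```bash
python3 - <<'E'
from h import *
err([.5015,.2343,.0318],-16.2,0)
d=grab('side','s6.png'); W=world(d); t=tip_now(); print(t,proj(d,t))
# shaft points: within 12mm of expected axis
o=monitor.get_obs(); Rc=R.from_rotvec(o['tool_rot'])
L=Rc.inv().apply(np.nan_to_num(W.reshape(-1,3),nan=9)-o['tool_pos'])
k=(L[:,0]<-.035)&(L[:,0]>-.12)&(abs(L[:,1]+.018)<.02)&(abs(L[:,2])<.015)
p=L[k]; print(k.sum(),'tip x',p[:,0].min()); 
for a in np.arange(-.11,-.03,.01):
    s=p[(p[:,0]>=a)&(p[:,0]<a+.01)]
    if len(s): print(round(a,3),len(s),np.median(s,0).round(4))
f=cv2.imread('pics/s6.png'); cv2.imwrite('pics/s6z.png',cv2.resize(f[180:340,200:440],None,fx=3,fy=3))
E
```

```text
t 14.10 pos [0.4989 0.2329 0.1921] F [-0.71 -0.16 -0.86] open 0.0138
q [ 0.3  -0.09  1.82 -0.    1.42 -0.99]
turn [ 0.0065  0.0019 -0.0056] shift cm [ 0.301 16.025  0.31 ] in target axes [ 0.211 16.028  0.207]
[0.39822521 0.26177713 0.21106903] [310.92846338 275.98346771]
159 tip x -0.10331849734560859
-0.11 9 [-0.1013 -0.0193  0.003 ]
-0.1 23 [-0.095  -0.0197  0.003 ]
-0.09 27 [-0.0847 -0.0203  0.0038]
-0.08 21 [-0.0746 -0.0202  0.003 ]
-0.07 24 [-0.0649 -0.0203  0.0036]
-0.06 22 [-0.0552 -0.0202  0.0031]
-0.05 22 [-0.0456 -0.0203  0.0032]
-0.04 11 [-0.0378 -0.0202  0.0039]
```

View pics/s6z.png

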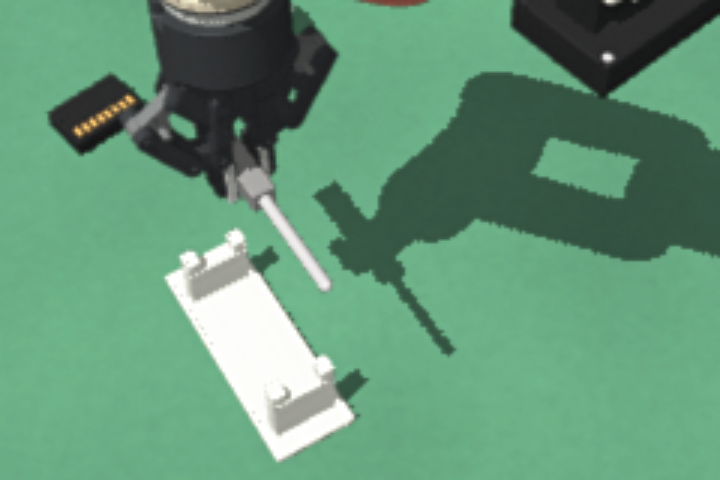

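The stylus has not slipped or turned in the grip; its tip is at about (308,276), where predicted. I lower it now.

Emit:
servo_tool(commands=[0.006,0,-0.005,0.2,3,0.2,0,0,0,0,0,4,0,0,0,0,0,0,3.5,0,0,0,0,0,0,0,0,0])

```text
t: 14.55
tool_pos: [0.4997, 0.2299, 0.0839]
tool_rot: [-1.561, 0.232, -0.22]
contact_force: [-0.8, 0.3, -1.5]
opening: 0.0142
```

```bash
python3 -c "
from h import *
err([.5015,.2343,.0318],-16.2,0)"
```

```text
t 14.55 pos [0.4997 0.2299 0.0839] F [-0.79  0.32 -1.54] open 0.0142
q [ 0.3   0.02  1.91  0.    1.22 -0.99]
turn [ 0.0031 -0.0047 -0.007 ] shift cm [0.084 5.21  0.488] in target axes [0.049 5.212 0.472]
```

Emit:
servo_tool(commands=[0.003,-0.004,-0.007,0.1,0,0.5,0,0,0,0,0,1.2,0,0,0,0,0,0,1.2,0,0,0,0,0,0,0,0,0])

```text
t: 14.95
tool_pos: [0.5049, 0.2341, 0.0628]
tool_rot: [-1.557, 0.221, -0.227]
contact_force: [0.5, 0.6, -0.3]
opening: 0.0142
```

```bash
python3 -c "
from h import *
err([.5015,.2343,.0318],-16.2,0)"
```

```text
t 14.95 pos [0.5049 0.2341 0.0628] F [ 0.54  0.62 -0.34] open 0.0142
q [ 0.3   0.05  1.91  0.    1.17 -0.98]
turn [-0.0027 -0.0029  0.0039] shift cm [-0.343  3.095 -0.087] in target axes [-0.331  3.097 -0.077]
```

Emit:
servo_tool(commands=[-0.003,-0.003,0.004,-0.35,0.8,-0.08,0,0,0,0,-0.1,0.8,0,0,0,0,0,-0.1,0.6,0,0,0,0,0,0,0,0,0])

```text
t: 15.35
tool_pos: [0.5002, 0.2356, 0.0407]
tool_rot: [-1.559, 0.22, -0.223]
contact_force: [0.3, -0.1, -1.4]
opening: 0.0141
```

```bash
python3 -c "
from h import *
err([.5015,.2343,.0318],-16.2,0)"
```

```text
t 15.35 pos [0.5002 0.2356 0.0407] F [ 0.33 -0.13 -1.41] open 0.0141
q [ 0.31  0.08  1.92 -0.    1.14 -0.98]
turn [-0.0011  0.0007  0.002 ] shift cm [ 0.161  0.893 -0.084] in target axes [ 0.163  0.892 -0.083]
```

Emit:
servo_tool(commands=[0,0,0.002,0.1,0.4,-0.08,0,0,0,0,0,0.35,0,0,0,0,0,0,0,0,0])

```text
t: 15.65
tool_pos: [0.5011, 0.2346, 0.0328]
tool_rot: [-1.558, 0.221, -0.221]
contact_force: [-0.4, -0.3, -1.0]
opening: 0.014
```

```bash
python3 -c "
from h import *
err([.5015,.2343,.0318],-16.2,0)"
```

```text
t 15.65 pos [0.5011 0.2346 0.0328] F [-0.39 -0.33 -1.03] open 0.0140
q [ 0.3   0.09  1.93  0.    1.12 -0.99]
turn [-0.0012  0.001   0.0002] shift cm [ 0.041  0.096 -0.015] in target axes [ 0.041  0.096 -0.015]
```

Emit:
servo_tool(commands=[0,0,0,0,0.08,0,0,0,0,0,0,0,0,0.3,0,0,0,0,0,0,0.6,0,0,0,0,0,0,1,0,0,0,0,0,0,1,0,0,0,0,0,0,1,0,0,0,0,0,0,1])

```text
t: 16.35
tool_pos: [0.5025, 0.2349, 0.0334]
tool_rot: [-1.557, 0.219, -0.224]
contact_force: [-0.9, -0.0, 0.2]
opening: 0.0847
```

```bash
python3 -c "
from h import *
err([.5015,.2343,.0318],-16.2,0)"
```

```text
t 16.35 pos [0.5025 0.2349 0.0334] F [-0.93 -0.01  0.23] open 0.0847
q [ 0.3   0.09  1.92  0.    1.12 -0.99]
turn [-0.0029  0.0008  0.0026] shift cm [-0.079  0.16  -0.084] in target axes [-0.078  0.161 -0.084]
```

Fully open with no contact force. I lift straight up and then move aside to clear the view.

Emit:
servo_tool(commands=[0,0,0,0,-1.5,0,1,0,0,0,0,-1.5,0,1,0,0,0,0,-3,0,1,0,0,0,0,-4,0,1,0,0,0,0,-4,0,1,0,0,0,0,-4,0,1,0,0,0,0,0,-4,1,0,0,0,0,0,-4,1,0,0,0,0,0,-4,1,0,0,0,0,0,-4,1,0,0,0,0,0,-4,1,0,0,0,0,0,-3,1,0,0,0,0,0,0,1,0,0,0,0,0,0,1])

```text
t: 17.75
tool_pos: [0.4383, 0.0067, 0.2436]
tool_rot: [-1.553, 0.193, -0.244]
contact_force: [-0.1, -0.7, 0.0]
opening: 0.0854
```

```bash
python3 - <<'E'
from h import *
o=monitor.get_obs(); print(o['t'],o['tool_pos'],o['contact_force'])
d=grab('top','t9.png'); e=grab('side','s9.png')
a=cv2.resize(cv2.imread('pics/t9.png'),(400,250)); b=cv2.resize(cv2.imread('pics/s9.png'),(400,250))
c1=cv2.resize(cv2.imread('pics/t9.png')[180:300,150:310],(400,300)); c2=cv2.resize(cv2.imread('pics/s9.png')[230:350,210:370],(400,300))
cv2.imwrite('pics/z9.png',np.vstack([np.hstack([a,b]),np.hstack([c1,c2])]))
u=np.array([-.9603,.279]); v=np.array([-.279,-.9603]); r0=np.array([.5202,.2288])
for n,D in(('top',d),('top before',None)):
    if D is None: continue
    W=world(D).reshape(-1,3); q=W[:,:2]-r0; A=q@u; B=q@v
    for lo,hi in((-.03,.0),(0,.045),(.055,.075),(.095,.122)):
        k=(A>lo)&(A<hi)&(abs(B)<.02)&(W[:,2]>.046); print(n,lo,k.sum(),'z %.4f b %.4f'%(np.median(W[k,2]),np.median(B[k])))
    k=(abs(B)<.008)&(W[:,2]>.045)&(W[:,2]<.07)&(abs(A)<.15); print('tip end',A[k].max(),'tail',A[k].min())
E
```

```text
17.75 [0.43831971 0.00674659 0.2436274 ] [-0.10426432 -0.67268305  0.00796443]
top -0.03 168 z 0.0580 b 0.0013
top 0 259 z 0.0583 b 0.0017
top 0.055 53 z 0.0539 b 0.0016
top 0.095 71 z 0.0537 b 0.0013
tip end 0.12429208173917503 tail -0.04936627031924545
```

View pics/z9.png

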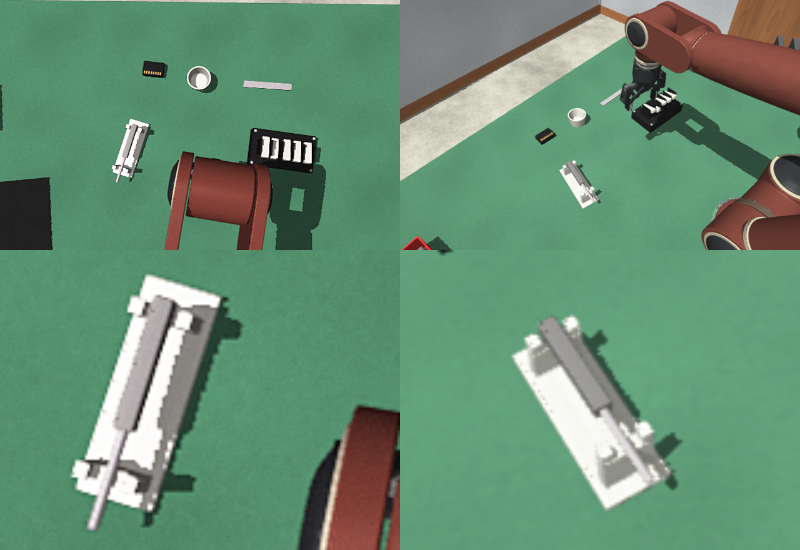

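The stylus lies in both notches: top view lower left, axis from about (160,300) to (93,525), within 2 mm sideways and lengthwise. The rockers all lean alike and the bystanders are where they were. I hand in.

```bash
python3 -c "
from h import *
print(ticket.finish_job())"
```

```text
the job is handed in; nothing more can be done
None
```

I pressed the odd rocker home with the stylus tip, laid the stylus back in its rest and handed the job in at about 18 s; `finish_job` gives no verdict.

**Press:** The odd rocker was the middle one. I tilted the stylus 45° and pressed in steps of about 2 mm. It gave way at about 2 to 3 N, and the stop showed as a rise to about 8 N.

**Rockers:** After the press both views showed all five leaning alike. The odd one measured 0.57 rad from the top camera and 0.54 rad from the side.
- The top camera put the other four at 0.52 to 0.54 rad.
- The side camera disagreed on one neighbour, at 0.47 rad. That reading used only 20 pixels of a deep-set, mostly hidden rocker, and the top camera gave 0.53 rad for it. I took it as a measuring error.

**Stylus:** It lies in both notches, pointing as before, with its handle and shaft at their starting heights. It is within about 2 mm of its starting place sideways and lengthwise.

**Bystanders and gripper:** By eye, the rule, tub and receiver had not moved in the last pictures; I did not measure them. The open gripper stood clear of everything.

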